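# Run the pick round the chopping board's groove

## Task

The tin is standing over the chopping board's groove: slide it along the board, without lifting it, to the middle of the round grey rest. Then take the orange-handled pick from its stand and run its tip slowly (under 5 cm a second) and gently along the floor of the groove in one pass, from the end by the red dot round the corner to the other end, without lifting it out on the way. Put the pick back fully down in its stand, and leave the jam jar, the spice jar and the mug where they are.

Things in the scene. Friction and masses are not known exactly. Their poses are not given: they have to be found in the camera images.
- board: Fixed light-wood board, 220 (x) x 380 (y) x 18 mm; origin at the centre of its underside, z up, top at z = 18 mm. A dark L-shaped groove 12 mm wide, 6 mm deep (floor z = 12 mm), square-ended 6 mm past its end points, is cut into the top: its centre line runs straight from groove_start to groove_corner (145 mm, toward -x), then square toward -y to groove_end (140 mm)
- groove_start (a point): point on the groove's floor at its start, board (75, 0, 12) mm; a red dot of 12 mm is inlaid in the board 23 mm beyond it (board +x)
- groove_corner (a point): point on the groove's floor at the corner, board (-70, 0, 12) mm
- groove_end (a point): point on the groove's floor at its other end, board (-70, -140, 12) mm
- pot_rest (a point): centre of the round rest, a grey disc with a dark rim, 100 mm across over all, inlaid flush in the board's top at board (0, 115, 18) mm
- tin: closed round tin, white with blue bands and gold lid, 75 mm across, 58 mm high, about 0.25 kg, loose; stands on the board over the first leg of the groove; origin at the centre of its underside
- pick: loose upright pick, 127 mm long, 80 g; origin at its tip (lowest point), z up its axis. Steel shaft 8 mm thick, 6 mm near the rounded tip; dark disc 28 mm across at 58-61 mm above the tip; then an orange handle, 16 x 16 mm square (sides along the pick's x and y), 61-127 mm above the tip: grip this from above. In the stand, the disc rests on the stand's top
- pick_tip (a point): tip of the pick (same point as its origin)
- stand: fixed grey block 50 x 50 mm, 66 mm high, on a dark foot 76 x 76 x 6 mm, with an upright round hole of 14 mm (mouth chamfered 2 mm) in its middle for the pick; origin at the centre of the underside. With the pick home its tip is 8 mm above the stand's origin
- jam_jar: jam jar with gold lid, 71 mm across, 110 mm high, loose bystander; origin under its centre. One of stand and jam jar is left of the board, the other right of it
- spice_b: white-capped spice jar, 47 mm across, 98 mm high, loose bystander right of and behind the board; origin under its centre
- mug: green mug, 86 mm across, 96 mm high, 118 mm over its handle, loose bystander behind the board; origin under its centre
Things that resemble listed ones, but are neither listed nor needed, are in the scene too. Of the things like the pick, leave any that is purple; of the rest the smaller one is meant.

How it is judged:
By the outcome, as a careful person would: the job done as asked, in the order asked, and still so for the second after the job is handed in, with the robot touching nothing.
It also fails if it takes over 72 s, if anything falls off the work surface, if the arm or the gripper's body presses on something with over 40 N, if the wrist force passes 120 N, or if a joint passes its speed limit or range.

## Robot

A 7-joint arm with a two-finger parallel gripper is mounted at the origin on a cart in front of the work surface, level with it; the furniture and walls round the work are solid. World frame = base frame: x ahead of the robot, y to its left, z up, the work surface at z = 0. Lengths are in m, angles in rad, forces in N, time in s.
With the tool pointing down it reaches from about 0.425 to 0.925 m from the base axis. Payload 6.8 kg.
Tool frame: the origin (TCP) lies at the very end of the fingers, on their centre line; the grasp point (between the pads) lies 19 mm behind it (r.tcp_to_grasp is the distance from the TCP to the grasp point, in m); z points along the fingers, y is the line along which they close (so a half turn about z gives the same grasp; the last joint's range is limited). The gripper opens to 85 mm and grips with 20 to 120 N. Pads are 22 mm wide; open, the fingers measure 114 mm over their backs; the gripper's body (76 mm by 85 mm) begins 54 mm behind the grasp point. The pads swing forward as they close: fully open they stand 13 mm farther back than shut.
Start: joints at [1.061, 0.477, 0.022, 1.555, -0.011, 1.109, -0.083], TCP at [0.264, -0.621, 0.231] pointing down, gripper open.
Joint ranges: [-2.96, 2.96], [-0.34, 2.1], [-1.41, 1.46], [0.24, 2.44], [-1.37, 4.51], [0.17, 1.92], [-2.96, 2.96]. Speed limits (rad/s): [2.39, 2.39, 3.14, 3.14, 3.14, 3.14, 3.14].

## Interface

Orientations are given as a rotation vector (axis times angle).
In Python, from bench import r gives the robot as it stands.
- The arm moves only by the tool step_arm, never from a script. Its argument "moves" is a list of rows, each a list of 7 numbers: the shift along the tool's x, y, z in mm, then the turn, a rotation vector about the tool's x, y, z in rad, then the finger opening in mm, from 0 to 85.4. A call has 1 to 8 rows; each row is the pose to reach, as a shift and turn from the pose commanded when the call began, along the tool's axes at that moment; what a row does not reach only later rows make up. A row lasts 1/10 s, in which the tool goes at most 50 mm and 8.59 degrees, less where a joint would pass 70% of its speed; a pose out of reach is approached as far as the arm can. A call with a gripper value outside its range is refused whole. The fingers move at their own pace and stop on an object; "grip_force" is the grip in N (left out, the last holds). Time passes only in rows, so rows that repeat a pose let the fingers close. It gives the time, the measured TCP pose, the force, the opening and the grip force at its end, in the units of the state.
- r.get_obs(): the state, without advancing time (a new reading comes with each control period).
- r.grab_frame(name): name is "side" or "top" or "wrist"; returns a dict with "image" (384x512x3 uint8, red, green, blue), "depth" (384x512 float32, m along the optical axis (not along the pixel's ray), 0 where there is no reading), "mtx" (3x3 intrinsics, pixels), "rvec" (rotation vector, rad) and "tvec" (3), from world to camera coordinates, as OpenCV has them. Camera axes: x right, y down, z forward; pixel columns grow to the right and rows downward; lengths in m; the calibration is good to about 2 mm. A picture is of the moment at which its call begins.
- r.hand_in(): hands the job in; it is judged then, once.
The state is a dict: "clock": time; "joints": joint angles; "qvel": joint speeds; "tau": joint torques, N m; "tcp_pos": TCP position; "orientation": TCP orientation; "contact_force": force on the tool from outside, world axes, zero at the start; "moment": the same for the moment, N m; "grip_width": finger opening in m; "gripper_force": force on a finger pad.
Only numpy, scipy, OpenCV 4.12 (cv2) and the standard library are available. Lean on these libraries where they do the work, as an engineer would, in place of code of your own. Each camera call takes 0.05 s, during which the arm holds its last target. There are 200 camera calls.

## Working session

There is one attempt and no reset: what is moved stays moved. The work goes in short steps, Python scripts to look and compute and a tool call to move; the robot and the scene stay as the last step left them, time stands still between calls to the robot, and variables do not carry over. Pictures are saved under pics/ and viewed, at most 10 in all, crops included, and the job is handed in when it is done.

Besides the shell and the picture viewer there is one more tool, called after ">>>" as name(argument=value, ...) on one line, values as JSON. step_arm: Moves the arm, as the interface text tells. Its arguments: {"type":"object","properties":{"moves":{"type":"array","items":{"type":"array","items":{"type":"number"}}},"grip_force":{"type":"number"}},"required":["moves"]}

```bash
mkdir -p pics; ls; cat > h.py <<'E'
import numpy as np, cv2
from bench import r
from scipy.spatial.transform import Rotation as R
def grab(n,save=None):
    f=r.grab_frame(n); np.savez('last_%s.npz'%n,**f)
    if save: cv2.imwrite('pics/'+save,cv2.cvtColor(f['image'],cv2.COLOR_RGB2BGR))
    return f
def load(n): return dict(np.load('last_%s.npz'%n))
def cam(f): return cv2.Rodrigues(f['rvec'])[0], f['tvec'].reshape(3)
def ray(f,u,v,z):
    "pixel -> world point on plane z"
    Rm,t=cam(f); d=Rm.T@np.linalg.inv(f['mtx'])@[u,v,1]; c=-Rm.T@t
    return c+d*(z-c[2])/d[2]
def dep(f,u,v):
    Rm,t=cam(f); d=f['depth'][int(v),int(u)]; return Rm.T@(np.linalg.inv(f['mtx'])@[u,v,1]*d-t)
def proj(f,p): return cv2.projectPoints(np.float64(p).reshape(-1,1,3),f['rvec'],f['tvec'],f['mtx'],None)[0].reshape(-1,2)
def cloud(f):
    Rm,t=cam(f); h,w=f['depth'].shape; v,u=np.mgrid[:h,:w]
    P=np.stack([u,v,np.ones_like(u)],-1)@np.linalg.inv(f['mtx']).T*f['depth'][...,None]
    return (P-t)@Rm
def tool(dw):
    "world shift (m) -> tool axes mm"
    return R.from_rotvec(r.get_obs()['orientation']).inv().apply(dw)*1000
E
python3 - <<'E'
from h import *
o=r.get_obs(); print({k:np.round(v,3) for k,v in o.items()}, r.tcp_to_grasp); print(R.from_rotvec(o['orientation']).as_matrix().round(3))
a=grab('top');b=grab('side')
for n,f in(('top',a),('side',b)):
    cv2.imwrite('pics/%s0.png'%n,cv2.resize(cv2.cvtColor(f['image'],cv2.COLOR_RGB2BGR),(800,600),interpolation=cv2.INTER_CUBIC)); Rm,t=cam(f);print(n,-Rm.T@t,Rm.round(2))
E
```

```text
pics
{'clock': np.float64(0.0), 'joints': array([ 1.061,  0.478,  0.022,  1.556, -0.011,  1.109, -0.083]), 'qvel': array([ 0.001, -0.001,  0.   , -0.001,  0.001, -0.001, -0.001]), 'tau': array([-1.0000e-03, -5.9645e+01,  1.6070e+00, -2.8119e+01,  1.2000e-02,
        9.0000e-03,  0.0000e+00]), 'tcp_pos': array([ 0.264, -0.621,  0.23 ]), 'orientation': array([-3.077e+00, -6.270e-01,  1.000e-03]), 'contact_force': array([ 0.639, -0.144, -0.337]), 'moment': array([ 0.006, -0.017, -0.   ]), 'gripper_force': np.float64(0.0), 'grip_width': np.float64(0.086)} 0.0187
[[ 0.92   0.391 -0.001]
 [ 0.391 -0.92   0.002]
 [-0.    -0.002 -1.   ]]
top [0.45182021 0.02393001 1.16908796] [[-0.02 -1.    0.  ]
 [-0.99  0.02 -0.14]
 [ 0.14 -0.   -0.99]]
side [-0.49061841  0.77933681  0.67313149] [[-0.58 -0.81 -0.02]
 [-0.32  0.25 -0.91]
 [ 0.75 -0.52 -0.41]]
```

View pics/top0.png

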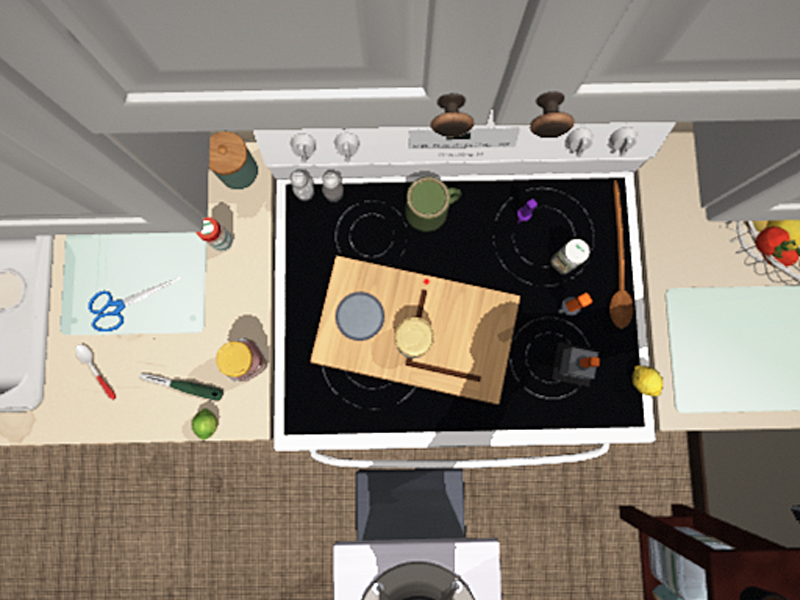

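View pics/side0.png

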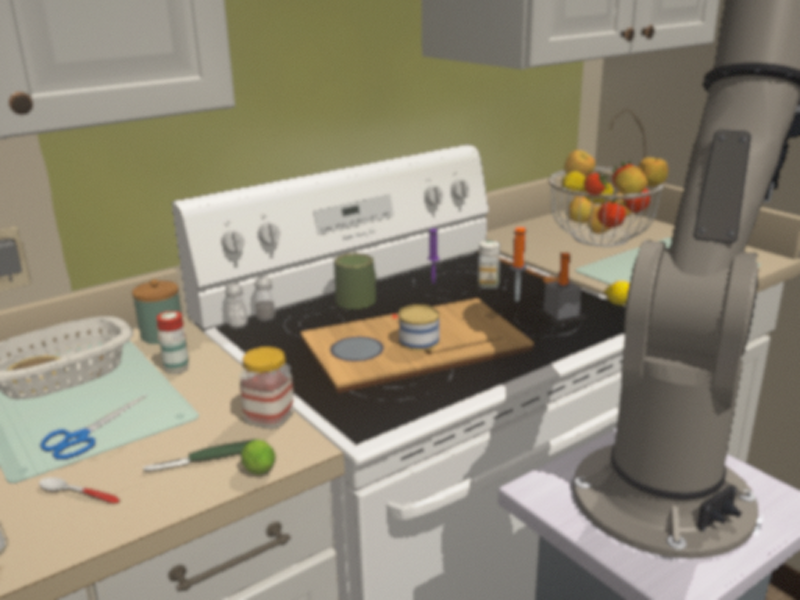

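Top view (800-px scale): the rest is at (360,316), red dot (426,281), groove corner (408,361), groove end (479,378) and tin lid (413,337). The stand is at (577,363) with the smaller orange pick in it. A taller orange decoy is at (575,303) and a purple one at (527,210). Next I'll enlarge and measure.

```bash
python3 - <<'E'
from h import *
f=load('top'); im=cv2.cvtColor(f['image'],cv2.COLOR_RGB2BGR)
c=im[155:265,195:395]; cv2.imwrite('pics/crop1.png',cv2.resize(c,(800,440),interpolation=cv2.INTER_CUBIC))
C=cloud(f)
def px(p): return (int(p[0]*.64),int(p[1]*.64))
for n,p in dict(tin=(413,335),hand=(595,362),stand=(570,365),decoy=(586,299),board=(450,300),rest=(360,316),stove=(470,230),jam=(235,358),spice=(577,247),mug=(425,190)).items(): print(n,C[px(p)[1],px(p)[0]].round(4))
E
```

```text
tin [ 0.5444 -0.003   0.0692]
hand [ 0.485  -0.3213  0.1367]
stand [ 0.4824 -0.298   0.0635]
decoy [ 0.5938 -0.3072  0.1601]
board [ 0.6166 -0.0813  0.0149]
rest [0.5881 0.1008 0.0201]
stove [ 0.7667 -0.1271 -0.006 ]
jam [0.5049 0.323  0.1096]
spice [ 0.7024 -0.3178  0.0932]
mug [ 0.8233 -0.0332  0.0902]
```

View pics/crop1.png

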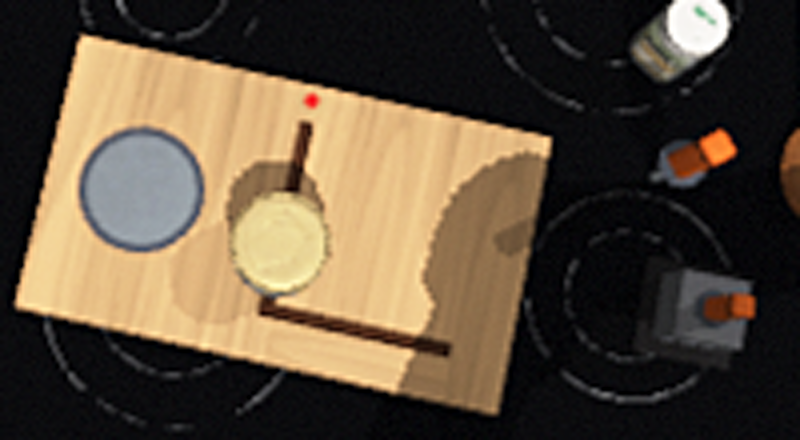

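The crop shows board corners at (80,36), (552,136), (497,413) and (16,308). The dot is at (312,101), rest centre (141,189), groove start end (306,124), groove far end (449,350), tin lid (280,242) and pick handle top (742,306).

```bash
python3 - <<'E'
from h import *
f=load('top')
def W(p,z): return ray(f,195+(p[0]+.5)/4-.5,155+(p[1]+.5)/4-.5,z)
pts=[((80,36),(110,190)),((552,136),(110,-190)),((497,411),(-110,-190)),((16,307),(-110,190)),((312,101),(98,0)),((141,189),(0,115)),((306,123),(81,0)),((450,350),(-70,-146))]
w=np.array([W(p,.018)[:2] for p,_ in pts]); b=np.array([q for _,q in pts])/1000
wc,bc=w.mean(0),b.mean(0); H=(b-bc).T@(w-wc); th=np.arctan2(H[0,1]-H[1,0],H[0,0]+H[1,1])
M=np.array([[np.cos(th),-np.sin(th)],[np.sin(th),np.cos(th)]]); t=wc-M@bc
print('th',th,t,'res mm',((b@M.T+t-w)*1000).round(1))
np.savez('board.npz',M=M,t=t,th=th)
for n,q in dict(start=(75,0),corner=(-70,0),end=(-70,-140),rest=(0,115)).items(): print(n,(M@(np.array(q)/1000)+t).round(4))
tin=W((280,242),.076)[:2]; print('tin',tin,'board',(M.T@(tin-t)).round(4)); 
print('handle top',W((742,306),.135),'mouth? decoy',W((718,148),.16))
C=cloud(f)
m=(C[...,2]>.058)&(C[...,2]<.072)&(abs(C[...,0]-.48)<.06)&(abs(C[...,1]+.3)<.07)
print(cv2.minAreaRect((C[m][:,:2]*1000).astype('f4')))
m=(C[...,2]>.07)&(C[...,2]<.082)&(np.hypot(C[...,0]-.54,C[...,1])<.06);print('tin top',cv2.minEnclosingCircle((C[m][:,:2]*1000).astype('f4')),C[m][:,2].mean())
m=(C[...,2]>.125)&(C[...,2]<.145)&(np.hypot(C[...,0]-.485,C[...,1]+.32)<.04);print('handle',C[m].mean(0), cv2.minAreaRect((C[m][:,:2]*1000).astype('f4')))
E
```

```text
th -0.23510568356658806 [ 0.56131017 -0.01042142] res mm [[ 0.9  0.4]
 [ 0.   0.5]
 [-2.4 -0.8]
 [-0.5  1.2]
 [ 0.9  0.6]
 [-0.7  0. ]
 [ 1.8 -0.6]
 [-0.1 -1.4]]
start [ 0.6342 -0.0279]
corner [0.4932 0.0059]
end [ 0.4606 -0.1303]
rest [0.5881 0.1014]
tin [ 0.54042741 -0.00454966] board [-0.0217  0.0008]
handle top [ 0.48465505 -0.32222667  0.135     ] mouth? decoy [ 0.5921016  -0.30468391  0.16      ]
((486.15679931640625, -322.2705383300781), (51.3712272644043, 49.97026443481445), 76.98583984375)
tin top ((541.40673828125, -3.9556405544281006), 37.26512145996094) 0.07250611465259586
handle [ 0.48649617 -0.32135661  0.13274658] ((486.5370178222656, -322.5832214355469), (15.43624210357666, 14.123802185058594), 88.97063446044922)
```

>>> step_arm(moves=[[248,-230,0,0,0,0,85],[248,-230,0,0,0,0,85],[248,-230,0,0,0,0,85],[248,-230,0,0,0,0,85],[248,-230,0,0,0,0,85],[248,-230,0,0,0,0,85],[248,-230,0,0,0,0,85],[248,-230,0,0,0,0,85]], grip_force=20)

```text
clock: 0.9
tcp_pos: [0.405, -0.3066, 0.2312]
orientation: [-3.073, -0.641, -0.002]
contact_force: [-0.1, -0.8, 0.2]
grip_width: 0.0849
gripper_force: 0.0
```

>>> step_arm(moves=[[248,-229,80,0,0,0,85],[248,-229,80,0,0,0,85],[248,-229,80,0,0,0,85],[248,-229,80,0,0,0,85],[248,-229,80,0,0,0,85],[248,-229,80,0,0,0,85],[248,-229,80,0,0,0,85],[248,-229,80,0,0,0,85]])

```text
clock: 1.7
tcp_pos: [0.5422, 0.0023, 0.15]
orientation: [-3.072, -0.64, -0.0]
contact_force: [0.1, 0.0, 0.2]
grip_width: 0.0851
gripper_force: 0.0
```

```bash
cat >> h.py <<'E'
def st():
    o=r.get_obs(); print('t',round(float(o['clock']),2),'tcp',o['tcp_pos'].round(4),'yaw_y',np.degrees(np.arctan2(*R.from_rotvec(o['orientation']).as_matrix()[[1,0],1])).round(1),'F',o['contact_force'].round(1),'w',o['grip_width'].round(4),'g',round(float(o['gripper_force']),1),'q',o['joints'].round(2)); return o
def to(x,y,z):
    o=r.get_obs(); print('shift',tool(np.array([x,y,z])-o['tcp_pos']).round(1))
E
python3 - <<'E'
from h import *
st();to(.541,-.004,.032)
E
```

```text
Traceback (most recent call last):
  File "h.py", line 25, in st
    o=r.get_obs(); print('t',round(float(o['clock']),2),'tcp',o['tcp_pos'].round(4),'yaw_y',np.degrees(np.arctan2(*R.from_rotvec(o['orientation']).as_matrix()[[1,0],1])).round(1),'F',o['contact_force'].round(1),'w',o['grip_width'].round(4),'g',round(float(o['gripper_force']),1),'q',o['joints'].round(2)); return o
                                                                                                                                                                                                                       ^^^^^^^^^^^^^^^^^^^^^
AttributeError: 'float' object has no attribute 'round'
```

```bash
sed -i "s/o\['grip_width'\].round(4)/round(float(o['grip_width']),4)/" h.py
python3 - <<'E'
from h import *
st();f=grab('wrist');C=cloud(f)
m=(C[...,2]>.069)&(C[...,2]<.082)&(np.hypot(C[...,0]-.541,C[...,1]+.004)<.05);print(m.sum(),cv2.minEnclosingCircle((C[m][:,:2]*1000).astype('f4')),C[m].mean(0))
to(.541,-.004,.032)
E
```

```text
t 1.7 tcp [0.5422 0.0023 0.15  ] yaw_y -66.4 F [0.1 0.  0.2] w 0.0851 g 0.0 q [ 0.13  0.37 -0.3   1.94  0.14  0.85 -1.41]
7094 ((540.3970336914062, -2.922046184539795), 37.9572868347168) [ 0.54092411 -0.00300617  0.07344192]
shift [ -1.1   2.3 118.3]
```

>>> step_arm(moves=[[-1,1,40,0,0,0,85],[-1,1,70,0,0,0,85],[-1,1,95,0,0,0,85],[-1,1,110,0,0,0,85],[-1,1,118,0,0,0,85],[-1,1,118,0,0,0,60],[-1,1,118,0,0,0,60],[-1,1,118,0,0,0,60]], grip_force=20)

```text
clock: 2.55
tcp_pos: [0.541, -0.0064, 0.0341]
orientation: [3.078, 0.627, 0.002]
contact_force: [0.3, -0.3, -3.1]
grip_width: 0.0746
gripper_force: 25.5
```

>>> step_arm(moves=[[0,0,0,0,0,0,60],[0,0,0,0,0,0,60],[0,0,0,0,0,0,60]])

```text
clock: 2.85
tcp_pos: [0.5406, -0.0062, 0.0335]
orientation: [3.078, 0.627, 0.001]
contact_force: [0.3, 0.1, -2.8]
grip_width: 0.0745
gripper_force: 25.5
```

```bash
python3 - <<'E'
from h import *
o=st();to(.588,.1014,o['tcp_pos'][2])
E
```

```text
t 2.85 tcp [ 0.5406 -0.0062  0.0335] yaw_y -67.0 F [ 0.3  0.1 -2.8] w 0.0745 g 25.5 q [ 0.09  0.54 -0.25  2.01  0.22  0.61 -1.47]
shift [ 85.7 -80.5   0. ]
```

>>> step_arm(moves=[[0,0,1,0,0,0,60],[0,0,1,0,0,0,60],[0,0,1,0,0,0,60]])

```text
clock: 3.15
tcp_pos: [0.5407, -0.0061, 0.0327]
orientation: [3.078, 0.627, 0.001]
contact_force: [-1.4, -1.2, 4.7]
grip_width: 0.0749
gripper_force: 26.2
```

>>> step_arm(moves=[[7,-7,0,0,0,0,60],[15,-14,0,0,0,0,60],[23,-21,0,0,0,0,60],[31,-29,0,0,0,0,60],[39,-36,0,0,0,0,60]])

```text
clock: 3.65
tcp_pos: [0.5626, 0.0407, 0.0328]
orientation: [3.077, 0.624, -0.001]
contact_force: [-2.3, -5.2, 7.2]
grip_width: 0.075
gripper_force: 26.5
```

```bash
python3 - <<'E'
from h import *
o=st();to(.588,.1014,.0325)
E
```

```text
t 3.65 tcp [0.5626 0.0407 0.0328] yaw_y -67.1 F [-2.3 -5.2  7.2] w 0.075 g 26.5 q [ 0.01  0.57 -0.25  1.95  0.23  0.64 -1.55]
shift [ 47.  -46.    0.1]
```

>>> step_arm(moves=[[8,-7,0,0,0,0,60],[16,-15,0,0,0,0,60],[24,-23,0,0,0,0,60],[32,-31,0,0,0,0,60],[40,-39,0,0,0,0,60],[45,-44,0,0,0,0,60],[45,-44,0,0,0,0,60]])

```text
clock: 4.35
tcp_pos: [0.5875, 0.1012, 0.0328]
orientation: [-3.078, -0.628, -0.003]
contact_force: [0.7, 0.2, 3.0]
grip_width: 0.0751
gripper_force: 26.2
```

```bash
python3 - <<'E'
from h import *
o=st();to(.588,.1014,.0325)
for n in('top','side'):
  f=grab(n);C=cloud(f)
  m=(C[...,2]>.069)&(C[...,2]<.079)&(np.hypot(C[...,0]-.588,C[...,1]-.101)<.05);print(n,m.sum(),C[m].mean(0).round(4))
f=load('top');c=f['image'][155:265,195:395,::-1];cv2.imwrite('pics/crop2.png',cv2.resize(c,(800,440),interpolation=cv2.INTER_CUBIC))
E
```

```text
t 4.35 tcp [0.5875 0.1012 0.0328] yaw_y -66.9 F [0.7 0.2 3. ] w 0.0751 g 26.2 q [-0.09  0.61 -0.25  1.88  0.22  0.68 -1.63]
shift [0.5 0.  0.3]
top 0 [nan nan nan]
side 220 [0.5799 0.0965 0.0744]<stdin>:5: RuntimeWarning: Mean of empty slice.
  ret = um.true_divide(
```

View pics/crop2.png

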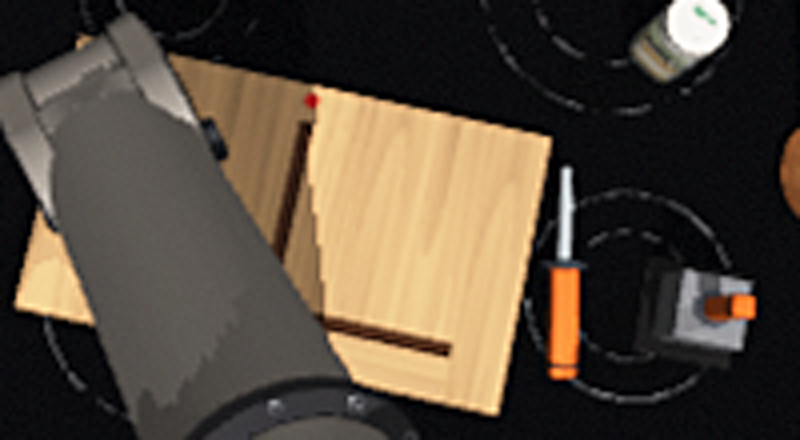

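The tin is in the gripper at the rest, which the arm hides at about (140,190). The taller decoy has toppled by itself and lies at (565,170)–(563,380), clear of the board and stand. Next I'll check the tin with the wrist camera.

```bash
python3 - <<'E'
from h import *
f=grab('wrist');C=cloud(f)
m=(C[...,2]>.066)&(C[...,2]<.082)&(np.hypot(C[...,0]-.588,C[...,1]-.101)<.05);print(m.sum(),cv2.minEnclosingCircle((C[m][:,:2]*1000).astype('f4')),C[m].mean(0))
E
```

```text
24055 ((593.6746826171875, 103.45172882080078), 49.47425842285156) [0.59616383 0.10581536 0.07344771]
```

>>> step_arm(moves=[[0.5,0,0,0,0,0,85],[0.5,0,0,0,0,0,85],[0.5,0,0,0,0,0,85],[0.5,0,0,0,0,0,85]])

```text
clock: 4.9
tcp_pos: [0.5866, 0.1003, 0.032]
orientation: [3.078, 0.627, -0.001]
contact_force: [-0.3, -0.3, -0.2]
grip_width: 0.085
gripper_force: 0.0
```

>>> step_arm(moves=[[0,0,-10,0,0,0,85],[0,0,-40,0,0,0,85],[0,0,-90,0,0,0,85],[0,0,-140,0,0,0,85],[0,0,-170,0,0,0,85],[0,0,-170,0,0,0,85]])

```text
clock: 5.5
tcp_pos: [0.5899, 0.1015, 0.2086]
orientation: [-3.078, -0.627, -0.016]
contact_force: [0.5, -0.4, -0.7]
grip_width: 0.0851
gripper_force: 0.0
```

```bash
python3 - <<'E'
from h import *
st();f=grab('wrist','wr1.png');C=cloud(f)
m=(C[...,2]>.066)&(C[...,2]<.082)&(np.hypot(C[...,0]-.588,C[...,1]-.101)<.05);print(m.sum(),cv2.minEnclosingCircle((C[m][:,:2]*1000).astype('f4')),C[m].mean(0))
E
```

```text
t 5.5 tcp [0.5899 0.1015 0.2086] yaw_y -67.0 F [ 0.5 -0.4 -0.7] w 0.0851 g 0.0 q [-0.04  0.39 -0.3   1.76  0.13  1.   -1.56]
4673 ((589.07861328125, 103.30999755859375), 37.76887130737305) [0.58945204 0.10319717 0.07338094]
```

View pics/wr1.png

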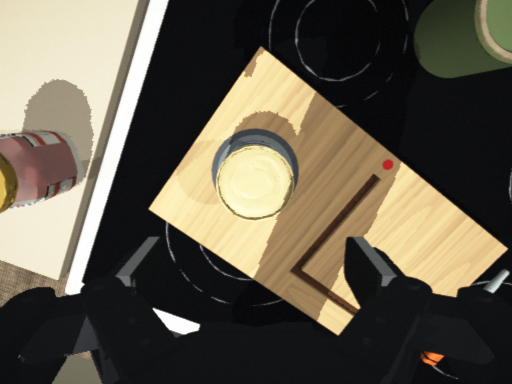

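Wrist view: the tin is on the rest at (255,180) and the jam jar is undisturbed. Red dot (388,165), groove start end (378,177), groove corner (298,268), board corners (262,47), (150,209), (507,249). I'll refine the board pose from these.

```bash
python3 - <<'E'
from h import *
f=load('wrist'); B=np.load('board.npz');M,t=B['M'],B['t']
print('pred px',proj(f,[[*(M@(np.array(q)/1000)+t),.018] for q in((98,0),(110,190),(-110,190),(110,-190),(-70,0),(81,0))]).round(1))
for n,p in dict(dot=(388,165),c1=(262,47),c2=(150,209),c3=(507,249),corner=(298,268),send=(378,177)).items():
  w=ray(f,*p,.018)[:2]; print(n,w.round(4),'board',((w-t)@M*1000).round(1))
hsv=cv2.cvtColor(f['image'],cv2.COLOR_RGB2HSV);m=((hsv[...,0]<6)|(hsv[...,0]>174))&(hsv[...,1]>180)&(hsv[...,2]>100);v,u=np.nonzero(m[150:180,375:400]);print('dot px',u.mean()+375,v.mean()+150)
# lid centre
C=cloud(f);m=(C[...,2]>.069)&(C[...,2]<.08)&(np.hypot(C[...,0]-.588,C[...,1]-.101)<.05)
print('tin board',((np.array(cv2.minEnclosingCircle((C[m][:,:2]*1000).astype('f4'))[0])/1000-t)@M*1000).round(1))
st();to(.4865,-.322,.22)
E
```

```text
pred px [[388.1 164.9]
 [260.6  47.3]
 [149.3 210.3]
 [508.8 248.3]
 [296.2 271.7]
 [378.  176.7]]
dot [ 0.6565 -0.0332] board [97.9  0. ]
c1 [0.7134 0.1475] board [111.1 189. ]
c2 [0.5005 0.1997] board [-108.1  190.2]
c3 [ 0.6224 -0.2193] board [ 108.1 -188.9]
corner [0.4988 0.006 ] board [-64.6   1.4]
send [ 0.6398 -0.0295] board [80.8 -0.3]
dot px 387.5128205128205 164.33333333333334
tin board [  0.5 117. ]
t 5.55 tcp [0.5884 0.1009 0.2057] yaw_y -67.0 F [ 0.1  0.3 -0.1] w 0.0848 g 0.0 q [-0.04  0.39 -0.3   1.76  0.13  1.   -1.56]
shift [-259.   349.4  -15.4]
```

>>> step_arm(moves=[[-259,349,-15,0,0,0,85],[-259,349,-15,0,0,0,85],[-259,349,-15,0,0,0,85],[-259,349,-15,0,0,0,85],[-259,349,-15,0,0,0,85],[-259,349,-15,0,0,0,85],[-259,349,-15,0,0,0,85],[-259,349,-15,0,0,0,85]])

```text
clock: 6.35
tcp_pos: [0.4916, -0.2896, 0.2151]
orientation: [-3.077, -0.627, 0.003]
contact_force: [1.4, 0.3, 0.5]
grip_width: 0.0851
gripper_force: 0.0
```

```bash
python3 - <<'E'
from h import *
st();to(.4865,-.322,.22)
E
```

```text
t 6.35 tcp [ 0.4916 -0.2896  0.2151] yaw_y -67.0 F [1.4 0.3 0.5] w 0.0851 g 0.0 q [ 0.54  0.33 -0.14  1.82  0.05  1.   -0.8 ]
shift [-17.3  27.8  -4.9]
```

>>> step_arm(moves=[[-17,28,-5,0,0,0,85],[-17,28,-5,0,0,0,85]])

```text
clock: 6.55
tcp_pos: [0.4854, -0.3266, 0.2203]
orientation: [3.08, 0.613, -0.004]
contact_force: [0.1, 0.7, 0.0]
grip_width: 0.0846
gripper_force: 0.0
```

```bash
python3 - <<'E'
from h import *
st();f=grab('wrist');C=cloud(f)
cv2.imwrite('pics/wr2.png',cv2.resize(f['image'][90:290,120:390,::-1],(800,593),interpolation=cv2.INTER_CUBIC))
N=np.hypot(C[...,0]-.4865,C[...,1]+.322)<.05
for z0,z1 in((.13,.142),(.058,.069)):
  m=N&(C[...,2]>z0)&(C[...,2]<z1);print(m.sum(),C[m].mean(0).round(4),cv2.minAreaRect((C[m][:,:2]*1000).astype('f4')))
E
```

```text
t 6.55 tcp [ 0.4854 -0.3266  0.2203] yaw_y -67.5 F [0.1 0.7 0. ] w 0.0846 g 0.0 q [ 0.58  0.35 -0.12  1.78  0.05  1.02 -0.74]
378 [ 0.4859 -0.322   0.1344] ((485.0843200683594, -322.2659912109375), (16.015913009643555, 16.244661331176758), 83.5419692993164)
1622 [ 0.4902 -0.3204  0.0661] ((484.8471984863281, -322.374755859375), (50.19572067260742, 50.430137634277344), 77.201171875)
```

View pics/wr2.png

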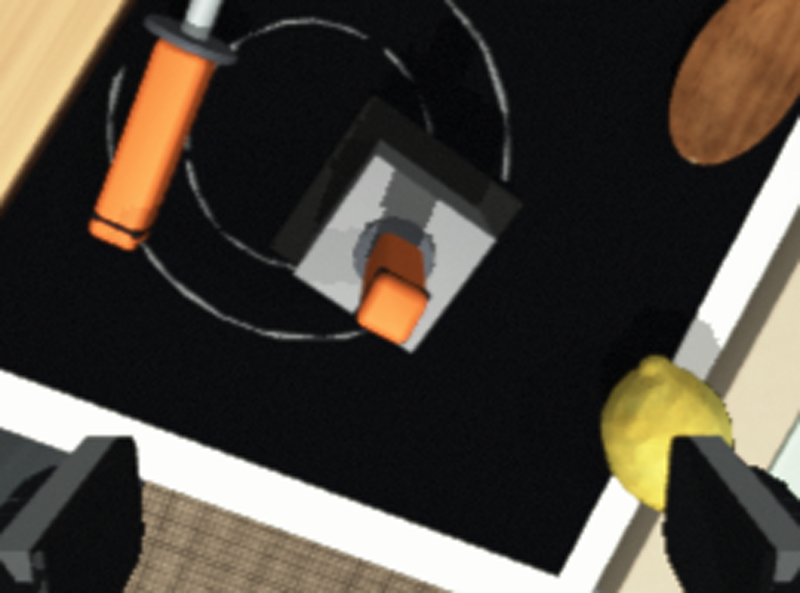

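The handle top is at crop (393,307), rotated about 7° clockwise from the world axes. The stand and handle centres agree to 1 mm. The toppled decoy lies well clear to the left. I'll turn −29° and align.

>>> step_arm(moves=[[0,0,0,0,0,0.13,60],[0,0,0,0,0,0.26,60],[0,0,0,0,0,0.39,60],[0,0,0,0,0,0.506,60],[0,0,0,0,0,0.506,60],[0,0,0,0,0,0.506,60]])

```text
clock: 7.2
tcp_pos: [0.4887, -0.3189, 0.2204]
orientation: [-3.137, 0.156, 0.002]
contact_force: [-0.0, -0.1, -0.2]
grip_width: 0.0599
gripper_force: 0.0
```

```bash
python3 - <<'E'
from h import *
st();to(.4853,-.3223,.080)
f=grab('wrist');C=cloud(f)
N=np.hypot(C[...,0]-.4865,C[...,1]+.322)<.05
for z0,z1 in((.13,.142),(.058,.069)):
  m=N&(C[...,2]>z0)&(C[...,2]<z1);print(m.sum(),C[m].mean(0).round(4),cv2.minAreaRect((C[m][:,:2]*1000).astype('f4')))
st();to(.4853,-.3223,.080)
E
```

```text
t 7.2 tcp [ 0.4887 -0.3189  0.2204] yaw_y -95.7 F [-0.  -0.1 -0.2] w 0.0599 g 0.0 q [ 0.5   0.34 -0.04  1.79  0.01  1.01 -1.21]
shift [ -2.9   3.8 140.4]
376 [ 0.4859 -0.3225  0.1343] ((485.2891540527344, -322.5008544921875), (15.49384593963623, 16.424148559570312), 84.53907012939453)
1680 [ 0.4895 -0.3226  0.0661] ((485.1003723144531, -322.3630676269531), (50.02919006347656, 50.20305252075195), 77.09544372558594)
t 7.25 tcp [ 0.4887 -0.3193  0.2206] yaw_y -95.7 F [-0.2  0.7  0.4] w 0.0599 g 0.0 q [ 0.5   0.34 -0.04  1.79  0.01  1.01 -1.21]
shift [ -3.    3.4 140.6]
```

>>> step_arm(moves=[[-3,3.5,30,0,0,0,60],[-3,3.5,65,0,0,0,60],[-3,3.5,95,0,0,0,60],[-3,3.5,120,0,0,0,60],[-3,3.5,135,0,0,0,60],[-3,3.5,140,0,0,0,60],[-3,3.5,140,0,0,0,60]])

```text
clock: 7.95
tcp_pos: [0.4853, -0.3236, 0.081]
orientation: [-3.137, 0.162, 0.001]
contact_force: [0.1, -0.1, 0.8]
grip_width: 0.0597
gripper_force: 0.0
```

```bash
python3 - <<'E'
from h import *
st();to(.4855,-.3225,.080)
E
```

```text
t 7.95 tcp [ 0.4853 -0.3236  0.081 ] yaw_y -95.9 F [ 0.1 -0.1  0.8] w 0.0597 g 0.0 q [ 0.51  0.51 -0.03  1.9   0.03  0.73 -1.22]
shift [ 0.1 -1.1  1. ]
```

>>> step_arm(moves=[[0,-1,0,0,0,0,5],[0,-1,0,0,0,0,5],[0,-1,0,0,0,0,5],[0,-1,0,0,0,0,5],[0,-1,0,0,0,0,5],[0,-1,0,0,0,0,5]], grip_force=60)

```text
clock: 8.55
tcp_pos: [0.486, -0.323, 0.0822]
orientation: [3.137, -0.164, 0.003]
contact_force: [-0.4, 0.9, 6.3]
grip_width: 0.0151
gripper_force: 59.0
```

```bash
python3 - <<'E'
from h import *
st()
E
```

```text
t 8.55 tcp [ 0.486  -0.323   0.0822] yaw_y -96.0 F [-0.4  0.9  6.3] w 0.0151 g 59.0 q [ 0.51  0.51 -0.03  1.9   0.03  0.73 -1.22]
```

>>> step_arm(moves=[[0,0,-6,0,0,0,5],[0,0,-20,0,0,0,5],[0,0,-38,0,0,0,5],[0,0,-58,0,0,0,5],[0,0,-78,0,0,0,5],[0,0,-95,0,0,0,5],[0,0,-95,0,0,0,5]])

```text
clock: 9.25
tcp_pos: [0.4868, -0.3237, 0.1794]
orientation: [3.135, -0.164, 0.008]
contact_force: [0.6, -0.2, -0.2]
grip_width: 0.0153
gripper_force: 58.4
```

```bash
python3 - <<'E'
from h import *
st();to(.6342,-.0279,.130);to(.6342,-.0279,.160)
E
```

```text
t 9.25 tcp [ 0.4868 -0.3237  0.1794] yaw_y -96.0 F [ 0.6 -0.2 -0.2] w 0.0153 g 58.4 q [ 0.51  0.38 -0.03  1.83  0.02  0.92 -1.21]
shift [ 115.6 -309.6   49.3]
shift [ 115.7 -309.6   19.3]
```

>>> step_arm(moves=[[116,-310,20,0,0,0,5],[116,-310,20,0,0,0,5],[116,-310,20,0,0,0,5],[116,-310,20,0,0,0,5],[116,-310,20,0,0,0,5],[116,-310,20,0,0,0,5],[116,-310,20,0,0,0,5],[116,-310,20,0,0,0,5]])

```text
clock: 10.05
tcp_pos: [0.6339, -0.0188, 0.155]
orientation: [-3.134, 0.149, 0.001]
contact_force: [-0.5, 0.5, -0.5]
grip_width: 0.0154
gripper_force: 58.6
```

```bash
python3 - <<'E'
from h import *
st();to(.6342,-.0279,.120)
f=grab('side');g=grab('wrist')
o=r.get_obs();tip=o['tcp_pos']-[0,0,.074];p=proj(f,tip)[0];print(p,proj(g,tip))
u,v=p.astype(int);cu,cv_=max(0,u-50),max(0,v-60)
a=cv2.resize(f['image'][cv_:cv_+100,cu:cu+100,::-1],(400,400),interpolation=cv2.INTER_CUBIC);b=cv2.resize(g['image'][:,:,::-1],(400,300))
im=np.zeros((400,800,3),'u1');im[:,:400]=a;im[:300,400:]=b;cv2.imwrite('pics/s3.png',im);print(cu,cv_)
E
```

```text
t 10.05 tcp [ 0.6339 -0.0188  0.155 ] yaw_y -95.5 F [-0.5  0.5 -0.5] w 0.0154 g 58.6 q [ 0.02  0.49 -0.12  1.72  0.07  0.93 -1.79]
shift [ 1.2  9.1 35. ]
[254.64270641 186.8173338 ] [[260.65612703 200.33602637]]
204 126
```

View pics/s3.png

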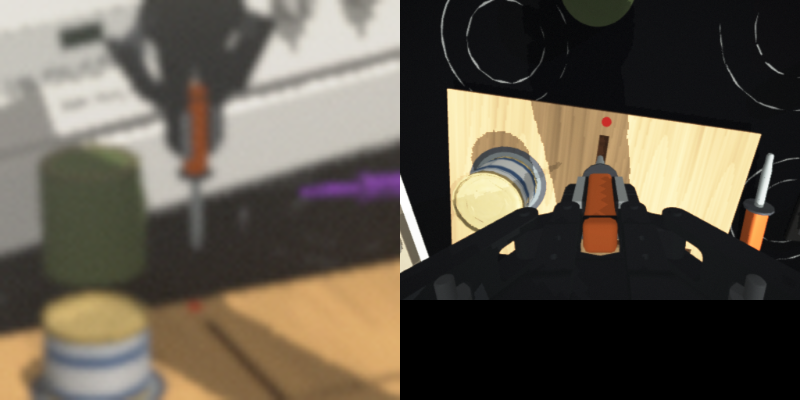

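Left crop: the pick is upright in the gripper with its tip at (196,248), near the prediction. Right wrist view: the tip is at (601,157), in line with the groove and red dot. I'll lower to just above the groove and compare there.

>>> step_arm(moves=[[1,9,15,0,0,0,5],[1,9,35,0,0,0,5],[1,9,52,0,0,0,5],[1,9,57,0,0,0,5],[1,9,57,0,0,0,5]])

```text
clock: 10.65
tcp_pos: [0.6317, -0.0376, 0.0977]
orientation: [3.136, -0.167, -0.004]
contact_force: [-0.4, 0.5, -1.1]
grip_width: 0.0151
gripper_force: 58.6
```

```bash
python3 - <<'E'
from h import *
g=grab('wrist');o=st();to(.6342,-.0279,.098)
B=np.load('board.npz');M,t=B['M'],B['t']
pt=np.array([[*(M@[x,y]+t),.018] for x,y in((.075,0),(.081,0),(.098,0))])
tip=o['tcp_pos']-[0,0,.074];print('tip',proj(g,tip),'start,end,dot',proj(g,pt).round(1),'f',g['mtx'][0,0])
u,v=proj(g,tip)[0].astype(int)
cv2.imwrite('pics/w4.png',cv2.resize(g['image'][v-60:v+15,u-50:u+50,::-1],(800,600),interpolation=cv2.INTER_CUBIC));print(u-50,v-60)
E
```

```text
t 10.7 tcp [ 0.6326 -0.037   0.0988] yaw_y -96.1 F [ 0.4 -0.2 -0. ] w 0.0154 g 58.6 q [ 0.04  0.56 -0.11  1.76  0.08  0.83 -1.78]
shift [ 0.6 -9.3  0.8]
tip [[255.77550987 199.18305498]] start,end,dot [[243.9 195.8]
 [244.8 188.4]
 [247.5 167. ]] f 296.60034148329515
205 139
```

View pics/w4.png

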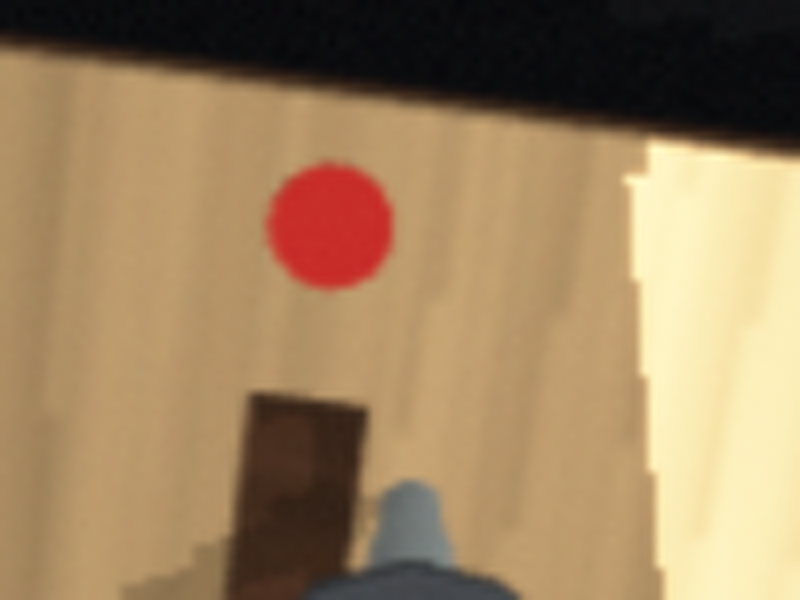

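The view shows the tip at (410,495), about 9 mm right of the groove centreline because the arm had lagged when I read the last shift. The groove end is at (308,400). I'll shift over by about 10 mm.

>>> step_arm(moves=[[0.5,-5,0,0,0,0,5],[0.5,-10,0,0,0,0,5],[0.5,-10,0,0,0,0,5],[0.5,-10,0,0,0,0,5]])

```text
clock: 11.1
tcp_pos: [0.6348, -0.025, 0.0995]
orientation: [-3.137, 0.162, -0.001]
contact_force: [-0.6, -0.5, -0.4]
grip_width: 0.0151
gripper_force: 58.6
```

```bash
python3 - <<'E'
from h import *
g=grab('wrist');o=st();to(.6342,-.0269,.086)
tip=o['tcp_pos']-[0,0,.074];u,v=proj(g,tip)[0].astype(int);print(u-50,v-60)
cv2.imwrite('pics/w5.png',cv2.resize(g['image'][v-60:v+15,u-50:u+50,::-1],(800,600),interpolation=cv2.INTER_CUBIC))
E
```

```text
t 11.15 tcp [ 0.6347 -0.0254  0.0994] yaw_y -95.9 F [-0.  -1.  -0.2] w 0.0155 g 58.6 q [ 0.02  0.56 -0.11  1.76  0.08  0.83 -1.8 ]
shift [-0.3  1.5 13.4]
207 140
```

View pics/w5.png

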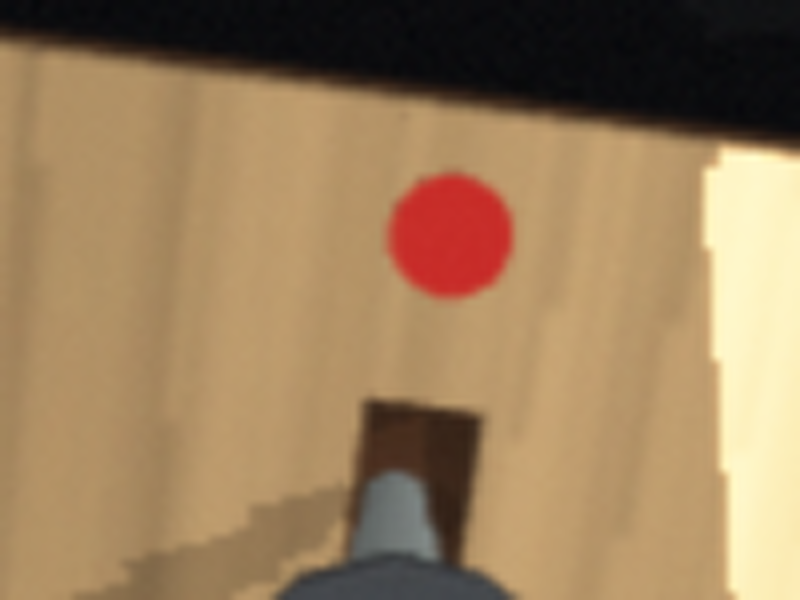

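The tip is at (394,490), about 2 mm left of the groove centre (414). I'll correct that and descend.

>>> step_arm(moves=[[0.5,1.8,0,0,0,0,5],[0.5,1.8,3,0,0,0,5],[0.5,1.8,6,0,0,0,5],[0.5,1.8,9,0,0,0,5],[0.5,1.8,11,0,0,0,5],[0.5,1.8,11,0,0,0,5]])

```text
clock: 11.75
tcp_pos: [0.6345, -0.0274, 0.0876]
orientation: [3.137, -0.163, -0.001]
contact_force: [-0.2, 0.2, -0.8]
grip_width: 0.0155
gripper_force: 58.6
```

>>> step_arm(moves=[[0,0,1,0,0,0,5],[0,0,1,0,0,0,5]])

```text
clock: 11.95
tcp_pos: [0.6348, -0.0275, 0.087]
orientation: [3.137, -0.164, -0.0]
contact_force: [0.1, 0.7, -0.9]
grip_width: 0.015
gripper_force: 58.6
```

>>> step_arm(moves=[[0,0,0.7,0,0,0,5],[0,0,0.7,0,0,0,5]])

```text
clock: 12.15
tcp_pos: [0.6348, -0.0274, 0.0864]
orientation: [3.137, -0.164, 0.0]
contact_force: [-0.4, 0.2, -0.1]
grip_width: 0.0156
gripper_force: 58.6
```

>>> step_arm(moves=[[0,0,0.6,0,0,0,5],[0,0,0.6,0,0,0,5]])

```text
clock: 12.35
tcp_pos: [0.635, -0.0274, 0.0861]
orientation: [-3.137, 0.164, -0.001]
contact_force: [-0.2, 0.3, 1.5]
grip_width: 0.0149
gripper_force: 59.0
```

>>> step_arm(moves=[[0,0,0.5,0,0,0,5],[0,0,0.5,0,0,0,5]])

```text
clock: 12.55
tcp_pos: [0.6351, -0.0275, 0.0859]
orientation: [-3.137, 0.164, -0.001]
contact_force: [-2.1, -0.5, 4.7]
grip_width: 0.015
gripper_force: 59.5
```

Contact is about 4.7 N on the groove floor. Running leg 1 at 35 mm/s.

>>> step_arm(moves=[[-2,-0.3,0,0,0,0,5],[-5,-0.7,0,0,0,0,5],[-8.5,-1.1,0,0,0,0,5],[-12,-1.6,0,0,0,0,5],[-15.5,-2.1,0,0,0,0,5],[-19,-2.5,0,0,0,0,5],[-22.5,-3,0,0,0,0,5],[-26,-3.5,0,0,0,0,5]])

```text
clock: 13.35
tcp_pos: [0.61, -0.0212, 0.0859]
orientation: [-3.137, 0.164, -0.004]
contact_force: [2.7, -1.2, 5.7]
grip_width: 0.0154
gripper_force: 59.2
```

```bash
cat > g.py <<'E'
from h import *
o=st();B=np.load('board.npz');M,t=B['M'],B['t'];print('board mm',((o['tcp_pos'][:2]-[0,.0008]-t)@M*1000).round(1))
E
python3 g.py
```

```text
t 13.35 tcp [ 0.61   -0.0212  0.0859] yaw_y -96.0 F [ 2.7 -1.2  5.7] w 0.0154 g 59.2 q [ 0.02  0.54 -0.11  1.83  0.08  0.78 -1.81]
board mm [50.1  0.1]
```

Excellent tracking; I'll continue.

>>> step_arm(moves=[[-3.5,-0.5,0,0,0,0,5],[-7,-0.9,0,0,0,0,5],[-10.5,-1.4,0,0,0,0,5],[-14,-1.9,0,0,0,0,5],[-17.5,-2.3,0,0,0,0,5],[-21,-2.8,0,0,0,0,5],[-24.5,-3.3,0,0,0,0,5],[-28,-3.7,0,0,0,0,5]])

```text
clock: 14.15
tcp_pos: [0.5825, -0.0146, 0.0859]
orientation: [-3.137, 0.164, -0.003]
contact_force: [3.3, -0.4, 5.3]
grip_width: 0.0153
gripper_force: 59.2
```

```bash
python3 g.py
```

```text
t 14.15 tcp [ 0.5825 -0.0146  0.0859] yaw_y -96.0 F [ 3.3 -0.4  5.3] w 0.0153 g 59.2 q [ 0.01  0.5  -0.12  1.89  0.08  0.74 -1.83]
board mm [21.8  0.1]
```

>>> step_arm(moves=[[-3.5,-0.5,0,0,0,0,5],[-7,-0.9,0,0,0,0,5],[-10.5,-1.4,0,0,0,0,5],[-14,-1.9,0,0,0,0,5],[-17.5,-2.3,0,0,0,0,5],[-21,-2.8,0,0,0,0,5],[-24.5,-3.3,0,0,0,0,5],[-28,-3.7,0,0,0,0,5]])

```text
clock: 14.95
tcp_pos: [0.5551, -0.008, 0.0859]
orientation: [-3.137, 0.164, -0.003]
contact_force: [4.0, -0.5, 5.2]
grip_width: 0.015
gripper_force: 59.2
```

>>> step_arm(moves=[[-3.5,-0.5,0,0,0,0,5],[-7,-0.9,0,0,0,0,5],[-10.5,-1.4,0,0,0,0,5],[-14,-1.9,0,0,0,0,5],[-17.5,-2.3,0,0,0,0,5],[-21,-2.8,0,0,0,0,5],[-24.5,-3.3,0,0,0,0,5],[-28,-3.7,0,0,0,0,5]])

```text
clock: 15.75
tcp_pos: [0.5277, -0.0014, 0.0859]
orientation: [-3.137, 0.164, -0.004]
contact_force: [3.9, -0.8, 6.4]
grip_width: 0.0155
gripper_force: 59.2
```

```bash
python3 g.py
```

```text
t 15.75 tcp [ 0.5277 -0.0014  0.0859] yaw_y -96.0 F [ 3.9 -0.8  6.4] w 0.0155 g 59.2 q [-0.01  0.43 -0.13  2.02  0.08  0.69 -1.87]
board mm [-34.6   0.2]
```

>>> step_arm(moves=[[-3.5,-0.5,0,0,0,0,5],[-7,-0.9,0,0,0,0,5],[-10.5,-1.4,0,0,0,0,5],[-14,-1.9,0,0,0,0,5],[-17.5,-2.3,0,0,0,0,5],[-21,-2.8,0,0,0,0,5],[-24.5,-3.3,0,0,0,0,5],[-28,-3.7,0,0,0,0,5]])

```text
clock: 16.55
tcp_pos: [0.5002, 0.0052, 0.0858]
orientation: [-3.137, 0.164, -0.004]
contact_force: [3.8, -1.2, 6.6]
grip_width: 0.0153
gripper_force: 59.3
```

>>> step_arm(moves=[[-3,-0.4,0,0,0,0,5],[-5.5,-0.7,0,0,0,0,5],[-7,-0.9,0,0,0,0,5],[-7,-0.9,0,0,0,0,5],[-7,-0.9,0,0,0,0,5]])

```text
clock: 17.05
tcp_pos: [0.4928, 0.007, 0.0858]
orientation: [-3.137, 0.163, -0.001]
contact_force: [1.0, -0.7, 7.6]
grip_width: 0.0153
gripper_force: 59.6
```

```bash
python3 g.py
```

```text
t 17.05 tcp [0.4928 0.007  0.0858] yaw_y -96.0 F [ 1.  -0.7  7.6] w 0.0153 g 59.6 q [-0.03  0.39 -0.13  2.1   0.08  0.66 -1.89]
board mm [-70.5   0.2]
```

At the corner: board (−70.5, 0.2). Leg 2 next, easing the press slightly.

>>> step_arm(moves=[[-0.3,2,0,0,0,0,5],[-0.7,5,-0.1,0,0,0,5],[-1.1,8.5,-0.1,0,0,0,5],[-1.6,12,-0.2,0,0,0,5],[-2.1,15.5,-0.2,0,0,0,5],[-2.5,19,-0.3,0,0,0,5],[-3,22.5,-0.3,0,0,0,5],[-3.5,26,-0.3,0,0,0,5]])

```text
clock: 17.85
tcp_pos: [0.4861, -0.0169, 0.0858]
orientation: [-3.136, 0.161, 0.0]
contact_force: [1.5, 4.0, 6.6]
grip_width: 0.0151
gripper_force: 59.6
```

```bash
python3 g.py
```

```text
t 17.85 tcp [ 0.4861 -0.0169  0.0858] yaw_y -95.9 F [1.5 4.  6.6] w 0.0151 g 59.6 q [ 0.02  0.38 -0.13  2.11  0.08  0.65 -1.84]
board mm [-71.5 -24.6]
```

>>> step_arm(moves=[[-0.3,3.5,0,0,0,0,5],[-0.6,7,0,0,0,0,5],[-0.9,10.5,0,0,0,0,5],[-1.3,14,0,0,0,0,5],[-1.6,17.5,0,0,0,0,5],[-2,21,0,0,0,0,5],[-2.4,24.5,0,0,0,0,5],[-2.7,28,0,0,0,0,5]])

```text
clock: 18.65
tcp_pos: [0.4804, -0.0444, 0.0858]
orientation: [-3.135, 0.161, 0.001]
contact_force: [1.3, 4.7, 7.2]
grip_width: 0.0153
gripper_force: 59.5
```

```bash
python3 g.py
```

```text
t 18.65 tcp [ 0.4804 -0.0444  0.0858] yaw_y -95.9 F [1.3 4.7 7.2] w 0.0153 g 59.5 q [ 0.07  0.37 -0.12  2.12  0.07  0.65 -1.78]
board mm [-70.6 -52.6]
```

Good; continue.

>>> step_arm(moves=[[-0.4,3.5,0,0,0,0,5],[-0.8,7,0,0,0,0,5],[-1.2,10.5,-0.1,0,0,0,5],[-1.7,14,-0.1,0,0,0,5],[-2.1,17.5,-0.2,0,0,0,5],[-2.6,21,-0.2,0,0,0,5],[-3,24.5,-0.2,0,0,0,5],[-3.5,28,-0.2,0,0,0,5]])

```text
clock: 19.45
tcp_pos: [0.4738, -0.072, 0.0858]
orientation: [-3.136, 0.162, 0.002]
contact_force: [1.5, 4.9, 6.1]
grip_width: 0.0151
gripper_force: 59.5
```

```bash
python3 g.py
```

```text
t 19.45 tcp [ 0.4738 -0.072   0.0858] yaw_y -95.9 F [1.5 4.9 6.1] w 0.0151 g 59.5 q [ 0.12  0.37 -0.12  2.13  0.07  0.64 -1.72]
board mm [-70.5 -81. ]
```

>>> step_arm(moves=[[-0.4,3.5,0,0,0,0,5],[-0.9,7,0,0,0,0,5],[-1.3,10.5,0,0,0,0,5],[-1.8,14,0,0,0,0,5],[-2.2,17.5,0,0,0,0,5],[-2.7,21,0,0,0,0,5],[-3.1,24.5,0,0,0,0,5],[-3.6,28,0,0,0,0,5]])

```text
clock: 20.25
tcp_pos: [0.4674, -0.0994, 0.0858]
orientation: [-3.135, 0.162, 0.002]
contact_force: [1.6, 3.7, 6.7]
grip_width: 0.0155
gripper_force: 59.4
```

```bash
python3 g.py
```

```text
t 20.25 tcp [ 0.4674 -0.0994  0.0858] yaw_y -95.9 F [1.6 3.7 6.7] w 0.0155 g 59.4 q [ 0.17  0.37 -0.11  2.13  0.06  0.64 -1.66]
board mm [ -70.5 -109.2]
```

>>> step_arm(moves=[[-0.4,3.5,0,0,0,0,5],[-0.9,7,0,0,0,0,5],[-1.3,10.5,0,0,0,0,5],[-1.8,14,0,0,0,0,5],[-2.2,17.5,0,0,0,0,5],[-2.7,21,0,0,0,0,5],[-3.1,24.5,0,0,0,0,5],[-3.5,27,0,0,0,0,5]])

```text
clock: 21.05
tcp_pos: [0.4611, -0.126, 0.0858]
orientation: [-3.135, 0.162, 0.002]
contact_force: [1.4, 3.5, 7.5]
grip_width: 0.0155
gripper_force: 59.6
```

>>> step_arm(moves=[[-0.3,2,0,0,0,0,5],[-0.5,3.5,0,0,0,0,5],[-0.5,3.5,0,0,0,0,5],[-0.5,3.5,0,0,0,0,5]])

```text
clock: 21.45
tcp_pos: [0.4601, -0.1297, 0.0858]
orientation: [-3.136, 0.162, 0.002]
contact_force: [0.0, 2.9, 6.7]
grip_width: 0.0152
gripper_force: 59.6
```

```bash
python3 g.py
```

```text
t 21.45 tcp [ 0.4601 -0.1297  0.0858] yaw_y -95.9 F [0.  2.9 6.7] w 0.0152 g 59.6 q [ 0.23  0.37 -0.1   2.13  0.06  0.64 -1.59]
board mm [ -70.4 -140.3]
```

Groove end reached. I'll nudge 1 mm further, then lift and return to the stand.

>>> step_arm(moves=[[-0.1,1,0,0,0,0,5],[-0.1,1,0,0,0,0,5],[-0.1,1,-3,0,0,0,5],[-0.1,1,-10,0,0,0,5],[-0.1,1,-35,0,0,0,5],[-0.1,1,-70,0,0,0,5],[-0.1,1,-90,0,0,0,5],[-0.1,1,-90,0,0,0,5]])

```text
clock: 22.25
tcp_pos: [0.4615, -0.1326, 0.1784]
orientation: [3.137, -0.164, 0.006]
contact_force: [0.1, 0.4, -1.6]
grip_width: 0.0151
gripper_force: 58.6
```

```bash
python3 - <<'E'
from h import *
st();to(.486,-.3232,.176)
E
```

```text
t 22.25 tcp [ 0.4615 -0.1326  0.1784] yaw_y -96.0 F [ 0.1  0.4 -1.6] w 0.0151 g 58.6 q [ 0.25  0.22 -0.11  2.06  0.03  0.85 -1.56]
shift [ 44.3 187.    2.7]
```

>>> step_arm(moves=[[10,40,0,0,0,0,5],[20,85,0,0,0,0,5],[31,130,0,0,0,0,5],[40,168,0,0,0,0,5],[44,187,0,0,0,0,5],[44,187,0,0,0,0,5],[44,187,0,0,0,0,5]])

```text
clock: 22.95
tcp_pos: [0.4837, -0.322, 0.1744]
orientation: [-3.136, 0.165, 0.004]
contact_force: [0.3, 0.9, 0.4]
grip_width: 0.0147
gripper_force: 58.7
```

```bash
python3 - <<'E'
from h import *
g=grab('wrist');o=st();to(.486,-.3232,.144)
tip=o['tcp_pos']-[0,0,.074];print('tip pred',proj(g,tip))
E
```

```text
t 23.0 tcp [ 0.4841 -0.3212  0.1747] yaw_y -95.9 F [ 0.  -0.2 -1.6] w 0.0149 g 58.7 q [ 0.49  0.39 -0.02  1.84  0.01  0.92 -1.2 ]
shift [ 2.1  1.8 30.7]
tip pred [[255.73239064 199.52439947]]
```

>>> step_arm(moves=[[2,1.8,10,0,0,0,5],[2,1.8,24,0,0,0,5],[2,1.8,28,0,0,0,5],[2,1.8,28,0,0,0,5],[2,1.8,28,0,0,0,5]])

```text
clock: 23.5
tcp_pos: [0.4866, -0.3246, 0.1476]
orientation: [-3.137, 0.163, 0.001]
contact_force: [0.2, -0.1, -1.2]
grip_width: 0.0155
gripper_force: 58.7
```

```bash
python3 - <<'E'
from h import *
for i in range(2):
  g=grab('wrist');o=st();to(.486,-.323,.0825)
C=cloud(g);N=np.hypot(C[...,0]-.4865,C[...,1]+.322)<.05
m=N&(C[...,2]>.058)&(C[...,2]<.0685);print(m.sum(),cv2.minAreaRect((C[m][:,:2]*1000).astype('f4')))
tip=o['tcp_pos']-[0,0,.074];u,v=proj(g,tip)[0].astype(int)
print(proj(g,tip),'mouth',proj(g,[.4853,-.3224,.066]),u-50,v-50)
cv2.imwrite('pics/w6.png',cv2.resize(g['image'][v-50:v+25,u-50:u+50,::-1],(800,600),interpolation=cv2.INTER_CUBIC))
E
```

```text
t 23.55 tcp [ 0.4869 -0.3247  0.148 ] yaw_y -96.0 F [-0.3  1.1 -0.3] w 0.0154 g 58.7 q [ 0.49  0.42 -0.02  1.85  0.01  0.87 -1.2 ]
shift [-1.1 -1.7 65.5]
t 23.6 tcp [ 0.4869 -0.3248  0.1482] yaw_y -96.0 F [ 0.2 -0.1 -0.3] w 0.0152 g 58.7 q [ 0.49  0.42 -0.02  1.85  0.01  0.87 -1.2 ]
shift [-1.2 -1.7 65.6]
2914 ((484.87255859375, -322.37933349609375), (50.067806243896484, 50.71001052856445), 77.2908935546875)
[[256.77253338 200.07013667]] mouth [[253.89491639 199.35839701]] 206 150
```

View pics/w6.png

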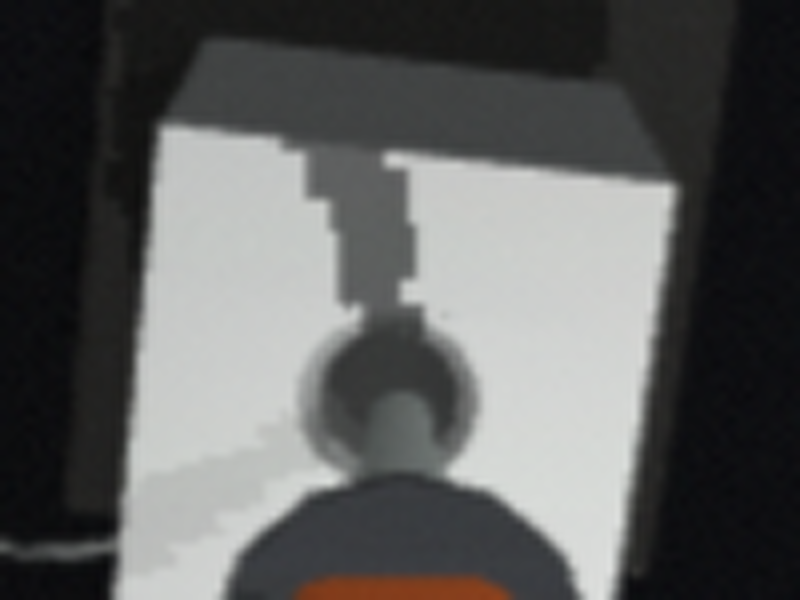

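The tip at (402,405) is inside the 14 mm hole, whose centre is at (390,400): about 1 mm to correct, as the numbers say. Inserting.

>>> step_arm(moves=[[-1,-1.4,0,0,0,0,5],[-1,-1.4,5,0,0,0,5],[-1,-1.4,12,0,0,0,5],[-1,-1.4,20,0,0,0,5],[-1,-1.4,30,0,0,0,5],[-1,-1.4,40,0,0,0,5]])

```text
clock: 24.2
tcp_pos: [0.4856, -0.3231, 0.1066]
orientation: [-3.137, 0.164, 0.001]
contact_force: [-0.0, 0.9, -0.0]
grip_width: 0.0156
gripper_force: 58.7
```

>>> step_arm(moves=[[0,0,8,0,0,0,5],[0,0,16,0,0,0,5],[0,0,22,0,0,0,5],[0,0,24,0,0,0,5],[0,0,24,0,0,0,5]])

```text
clock: 24.7
tcp_pos: [0.4858, -0.3232, 0.0835]
orientation: [-3.137, 0.164, 0.001]
contact_force: [0.4, 0.2, -0.4]
grip_width: 0.0156
gripper_force: 58.7
```

```bash
python3 - <<'E'
from h import *
st();to(.486,-.323,.082)
E
```

```text
t 24.7 tcp [ 0.4858 -0.3232  0.0835] yaw_y -96.0 F [ 0.4  0.2 -0.4] w 0.0156 g 58.7 q [ 0.49  0.51 -0.02  1.9   0.01  0.74 -1.21]
shift [ 0.2 -0.2  1.5]
```

>>> step_arm(moves=[[0,0,1,0,0,0,5],[0,0,1.6,0,0,0,5],[0,0,2,0,0,0,5],[0,0,2,0,0,0,5]])

```text
clock: 25.1
tcp_pos: [0.486, -0.3234, 0.0822]
orientation: [3.137, -0.164, 0.001]
contact_force: [-0.4, 0.1, 2.0]
grip_width: 0.0152
gripper_force: 59.1
```

Seated, with contact at the same height as at the grasp. Releasing.

>>> step_arm(moves=[[0,0,0,0,0,0,50],[0,0,0,0,0,0,50],[0,0,0,0,0,0,50],[0,0,-5,0,0,0,50],[0,0,-40,0,0,0,50],[0,0,-80,0,0,0,50],[0,0,-120,0,0,0,50],[0,0,-140,0,0,0,50]])

```text
clock: 25.9
tcp_pos: [0.4872, -0.3241, 0.2261]
orientation: [3.135, -0.164, 0.008]
contact_force: [0.6, -0.5, 0.6]
grip_width: 0.0498
gripper_force: 0.0
```

>>> step_arm(moves=[[0,40,0,0,0,0,50],[0,80,0,0,0,0,50],[0,120,0,0,0,0,50],[0,140,0,0,0,0,50],[0,140,0,0,0,0,50],[0,140,0,0,0,0,50]])

```text
clock: 26.5
tcp_pos: [0.4712, -0.4622, 0.2218]
orientation: [-3.137, 0.164, 0.0]
contact_force: [0.7, 0.1, 0.1]
grip_width: 0.0502
gripper_force: 0.0
```

```bash
python3 - <<'E'
from h import *
o=st();f=grab('top');C=cloud(f)
def chk(n,c,z0,z1,rad):
  m=(np.hypot(C[...,0]-c[0],C[...,1]-c[1])<rad)&(C[...,2]>z0)&(C[...,2]<z1)
  print(n,m.sum(),C[m].mean(0).round(4) if m.any() else '', C[m][:,2].max() if m.any() else '', cv2.minEnclosingCircle((C[m][:,:2]*1000).astype('f4')) if m.any() else '')
chk('tin',(.588,.101),.066,.085,.05);chk('handle',(.4853,-.322),.12,.15,.04)
for n,c in dict(jam=(.505,.323),spice=(.702,-.318),mug=(.823,-.033)).items(): chk(n,c,.08,.12,.05)
E
```

```text
t 26.5 tcp [ 0.4712 -0.4622  0.2218] yaw_y -96.0 F [0.7 0.1 0.1] w 0.0502 g 0.0 q [ 0.66  0.46  0.04  1.6  -0.02  1.08 -0.98]
tin 483 [0.5896 0.1026 0.0714] 0.07773281084342899 ((589.5455322265625, 101.98237609863281), 37.60358428955078)
handle 41 [ 0.4868 -0.3208  0.1309] 0.13685395349771093 ((486.60565185546875, -322.43218994140625), 10.180946350097656)
jam 534 [0.5045 0.3225 0.1035] 0.11540963344503427 ((504.87847900390625, 324.86346435546875), 39.86368942260742)
spice 211 [ 0.6946 -0.3131  0.095 ] 0.10110910454278736 ((696.1035766601562, -315.38995361328125), 23.515920639038086)
mug 541 [ 0.811  -0.0355  0.0911] 0.09746318238895692 ((807.9033813476562, -35.98421096801758), 42.43203353881836)
```

Everything is in place: the tin is within about 2 mm of the rest's centre, the pick is upright and home at 0.135 m, and the bystanders haven't moved. Handing in.

```bash
python3 -c "
from bench import r
print(r.hand_in())"
```

```text
the job is handed in; nothing more can be done
None
```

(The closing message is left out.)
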